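Clear the roller track and roll the rotor drum to the test seat

TASK

Clear the track: put the red clamp bar and the brass cap into the blue tray, the cap standing upright. Then, with the green-bladed paddle and touching the drum with nothing else, gently roll the aluminium drum along the track until it rests in the seat between the yellow marks, without bumping the yellow end stop. Finally stand the paddle back on its black mat, let go, and leave the other things on the bench alone.

Things in the scene. Friction and masses are not known exactly. Their poses are not given: they have to be found in the camera images.
- track: Straight track fixed to the bench, 490 mm long (x), 114 wide (y). Origin: centre of its underside; +x points along it from the drum to the seat. Running floor 20 mm above the bench, 98 mm wide, between blue walls 8 mm thick, tops 36 mm above the bench. The -x end is open.
- seat (a point): Where the drum's centre is when it rests in the seat: track x 165, y 0, 51.6 mm above the bench; axes as the track's. The seat is a gap in the floor, 30 mm long along x and centred here, between yellow marks on the walls.
- stop: Yellow end stop across the track's +x end: begins at track x = 214 mm, 24 mm thick, top 55 mm above the bench. Its origin lies at track x 214 mm, y 0, bench height.
- rotor_center (a point): Centre of the aluminium drum with two orange bands: diameter 70 mm, 90 long, shaft stubs 24 mm thick stick out 15 mm at each end; about 0.6 kg. Lies across the track, axis along its y, centre 55 mm above the bench. It rolls almost without resistance (pushed at 60 to 90 mm/s it keeps that speed), sinks 3.4 mm into the seat and at such a speed stays there. Its x and z turn as it rolls.
- bar_center (a point): Centre of the red clamp bar, 150 mm long (its x), 25 mm wide (y), 30 mm high (z), one end steel; about 0.35 kg. It lies across the two guide walls between the drum and the seat, underside 36 mm above the bench, and blocks the drum.
- cap_center (a point): Centre (half-way up) of the brass cap, 60 mm high: foot flange of 64 mm diameter, 10 mm thick, then a round body of 44 mm diameter; about 0.3 kg. It stands on the track floor over the seat; its z points up.
- paddle_grip (a point): Centre of the paddle's wooden handle, a bar 140 mm long (x), 22 wide (y), 20 high (z). A green blade, 72 wide and 10 thick, hangs 50 mm down from the handle at its +x end, its flat pushing face at x = +70. A foot 30 wide, 16 thick hangs as far down at the -x end; it stands on both, grip 58 mm above the support. About 0.16 kg, balanced near the grip. Starts standing on the mat.
- tray: Open blue tray fixed to the bench, 160 mm (its x) by 200 mm (its y) outside, walls 5 mm thick and 22 mm high, inner floor 5 mm above the bench. Origin at the centre of its underside. Tray and mat lie beyond the track, one on the left, one on the right, either way round.
- mat: Black rubber mat fixed to the bench, 160 mm (x) by 200 mm (y), 3 mm thick; origin at the centre of its underside.
- testpiece: Bystander: stepped aluminium test piece with black foot, 115 mm high, 60 mm diameter, standing between tray and mat; origin at the centre of its underside.
- tape: Bystander: red ring, 90 mm diameter, 24 mm high, lying on the bench; origin at the centre of its underside.
- wrench: Bystander: spanner 180 mm long lying flat; origin under its middle, x along it.
- bottle: Bystander: grey bottle with yellow cap, 60 mm diameter, 130 mm high, standing; origin at the centre of its underside.

How it is judged:
On the way, in this order (a step that is already met when the one before it is completed fails the run):
1. the bar and the cap are in the tray, the cap upright (x of bar_center in the frame of tray between -0.075 and 0.075 m and y of bar_center in the frame of tray between -0.095 and 0.095 m and z of bar_center in the frame of tray below 0.032 m and x of cap_center in the frame of tray between -0.075 and 0.075 m and y of cap_center in the frame of tray between -0.095 and 0.095 m and z of cap_center in the frame of tray below 0.042 m and angle between cap_center's own z axis and vertical below 0.15 rad), for 0.2 s.
2. the drum rests in the seat (x of rotor_center in the frame of seat between -0.006 and 0.006 m and z of rotor_center in the frame of seat between -0.006 and 0.006 m and linear speed of rotor below 0.02 m/s), for 0.3 s.
At the end, for the whole second after the job is handed in: Drum still in the seat (within 6 mm along the track and in height); bar in the tray (centre between the walls, at most 32 mm above the bench); cap upright (0.15 rad) in the tray; paddle standing upright (0.1 rad) with its grip over the mat; all at rest (all of step 1 and all of step 2 and x of paddle_grip in the frame of mat between -0.07 and 0.07 m and y of paddle_grip in the frame of mat between -0.09 and 0.09 m and z of paddle_grip in the frame of mat below 0.07 m and angle between paddle_grip's own z axis and vertical below 0.1 rad and linear speed of each of bar, cap, paddle below 0.02 m/s); the robot touches nothing.
It fails at once if the drum is touched by the robot itself (contact force between rotor and the fingers above 0.3 N or contact force between rotor and the arm above 0.3 N).
It fails at once if the drum is touched by the bar or the cap (contact force between rotor and bar above 0.5 N or contact force between rotor and cap above 0.5 N).
It fails at once if the drum is rolled roughly (faster than 0.3 m/s) or pushed with more than 15 N (linear speed of rotor above 0.3 m/s or contact force between rotor and paddle above 15 N).
It fails at once if the drum bumps the end stop with more than 2 N (contact force between rotor and stop above 2 N).
It fails at once if a bystander is moved more than 20 mm or tipped (distance of any of testpiece, tape, wrench, bottle from where it was at the start of the episode above 0.02 m or angle between any of testpiece, tape, wrench, bottle's own z axis and vertical above 0.3 rad).
It also fails if it takes over 72 s, if anything falls off the work surface, if the arm or the gripper's body presses on something with over 40 N, if the wrist force passes 120 N, or if a joint passes its speed limit or range.

ROBOT

A 7-joint arm with a two-finger parallel gripper is mounted at the origin on the work surface. World frame = base frame: x ahead of the robot, y to its left, z up, the work surface at z = 0. Lengths are in m, angles in rad, forces in N, time in s.
With the tool pointing down it reaches from about 0.4 to 0.85 m from the base axis. Payload 10.4 kg.
Tool frame: the origin (TCP) lies at the very end of the fingers, on their centre line; the grasp point (between the pads) lies 19 mm behind it (manip.tcp_to_grasp is the distance from the TCP to the grasp point, in m); x points along the fingers, y is the direction in which the jaws open and shut, and the axes are right-handed (so a half turn about x gives the same grasp; the last joint's range is limited). The gripper opens to 85 mm and grips with 20 to 120 N. Pads are 22 mm wide; open, the fingers measure 114 mm over their backs; the gripper's body (76 mm by 85 mm) begins 54 mm behind the grasp point. The pads swing forward as they close: fully open they stand 13 mm farther back than shut.
Start: joints at [-1.134, 0.332, -0.065, 1.46, 0.022, 1.35, -0.088], TCP at [0.277, 0.56, 0.231] pointing down, gripper open.
Joint ranges: [-2.6, 2.6], [-0.5, 2.12], [-1.47, 1.34], [0.16, 2.42], [-1.27, 4.41], [0.06, 2.06], [-2.6, 2.6]. Speed limits (rad/s): [2.22, 2.22, 2.79, 2.79, 3.14, 3.14, 3.14].

INTERFACE

Orientations are given as a unit quaternion [x, y, z, w].
In Python, from workcell import manip, cams, hand_in gives the robot as it stands.
- The arm moves only by the shell command python3 -m handwheel 'ROWS' [FORCE]. ROWS is text: rows parted by semicolons, each of 7 numbers parted by spaces: the shift along the tool's x, y, z in mm, then the turn, a rotation vector about the tool's x, y, z in rad, then the finger opening in mm, from 0 to 85.4. A call has 1 to 8 rows; each row shifts and turns the commanded pose from where the row before left it, along the tool's axes as they then stand; what a row does not reach is not made up. A row lasts 1/10 s, in which the tool goes at most 50 mm and 8.59 degrees, less where a joint would pass 70% of its speed; a pose out of reach is approached as far as the arm can. A call with a gripper value outside its range is refused whole. The fingers move at their own pace and stop on an object; FORCE is the grip in N (left out, the last holds). Time passes only in rows, so rows that do not move let the fingers close. It gives the time, the measured TCP pose, the force and the opening at its end, in the units of the state.
- manip.get_obs(): the state, without advancing time (a new reading comes with each control period).
- cams.camera(name): name is "scene" or "top" or "wrist"; returns a dict with "color" (420x560x3 uint8, blue, green, red), "depth" (420x560 float32, m along the optical axis (not along the pixel's ray), 0 where there is no reading), "camera_matrix" (3x3 intrinsics, pixels), "origin" and "attitude" of the camera in the world; the wrist camera has in their place "T_tool_cam" (4x4, takes a point from camera to tool coordinates, whose origin is the TCP and whose axes are the tool frame's). Camera axes: x right, y down, z forward; pixel columns grow to the right and rows downward; lengths in m; the calibration is good to about 2 mm. A picture is of the moment at which its call begins: read the wrist's pose just before it.
- hand_in(): hands the job in, once; it reports no verdict.
Trained networks look in the newest picture that a camera, given by its name, has taken for a name from the list of things; names that differ only in an ending like _2 or _b are one class to them, and where a whole thing is asked for, a point or a joint stands for the part that bears it (a point fixed in the world has none). Each returns a list of dicts, best first, with "conf" (0 to 1); they miss things now and then, are a little off and sometimes report something else, mostly with a low value. They report only what shows in the picture. A call takes as long as a camera call.
- cams.recognise(camera, thing): "box" ([left, top, width, height] in pixels, round what is visible of it).
- cams.outline_of(camera, thing): "region" (420x560 bool, what is visible of it) and "box" ([left, top, width, height] in pixels, round what is visible of it).
The state is a dict: "clock": time; "joint_pos": joint angles; "joint_velocities": joint speeds; "tau": joint torques, N m; "position": TCP position; "ee_rot": TCP orientation; "ft_force": force on the tool from outside, world axes, zero at the start; "torque": the same for the moment, N m; "grip_width": opening from 0.0 (shut) to 1.0 (fully open).
Only numpy, scipy, OpenCV 4.12 (cv2) and the standard library are available. Lean on these libraries where they do the work, as an engineer would, in place of code of your own. Each camera call takes 0.05 s, during which the arm holds its last target.

## Working session

There is one attempt and no reset: what is moved stays moved. The work goes in short steps, Python scripts to look and compute and a shell command to move; the robot and the scene stay as the last step left them, time stands still between calls to the robot, and variables do not carry over. Pictures are saved under pics/ and viewed, and the job is handed in when it is done.

```bash
mkdir -p pics; ls; cat > h.py <<'E'
import numpy as np,cv2
from workcell import manip,cams,hand_in
from scipy.spatial.transform import Rotation as R
def shot(name,fn=None):
    o=manip.get_obs(); c=cams.camera(name)
    if fn: cv2.imwrite('pics/'+fn,c['color'])
    return c,o
def T(c,o):
    M=np.eye(4)
    if 'T_tool_cam' in c:
        M[:3,:3]=R.from_quat(o['ee_rot']).as_matrix();M[:3,3]=o['position']
        return M@c['T_tool_cam']
    a=np.array(c['attitude'])
    M[:3,:3]=a if a.shape==(3,3) else R.from_quat(a).as_matrix()
    M[:3,3]=c['origin'];return M
def cloud(c,o):
    K=c['camera_matrix'];d=c['depth'];v,u=np.mgrid[:d.shape[0],:d.shape[1]]
    P=np.stack([(u-K[0,2])/K[0,0]*d,(v-K[1,2])/K[1,1]*d,d],-1)
    M=T(c,o);W=P@M[:3,:3].T+M[:3,3];W[d<=0]=np.nan;return W
E
python3 - <<'E'
from h import *
for n in('scene','top','wrist'):
    c,o=shot(n,n+'0.png')
    M=T(c,o);print(n,M[:3,3].round(3),M[:3,:3].round(2).tolist())
o=manip.get_obs();print({k:np.round(v,3) for k,v in o.items()})
E
```

```text
pics
scene [1.636 0.408 0.816] [[-0.35, 0.5, -0.8], [0.94, 0.18, -0.29], [-0.0, -0.85, -0.53]]
top [0.385 0.003 1.35 ] [[0.01, -0.99, 0.12], [-1.0, -0.01, -0.02], [0.02, -0.12, -0.99]]
wrist [0.202 0.598 0.374] [[0.44, 0.85, 0.29], [0.9, -0.42, -0.15], [-0.0, 0.33, -0.94]]
{'clock': np.float64(0.15), 'joint_pos': array([-1.134,  0.333, -0.065,  1.461,  0.022,  1.35 , -0.089]), 'joint_velocities': array([-0.002, -0.001,  0.   , -0.004, -0.002, -0.   , -0.001]), 'tau': array([-0.0000e+00, -6.2582e+01,  4.8000e-02, -3.9185e+01,  1.6000e-02,
        7.0000e-03, -0.0000e+00]), 'position': array([0.277, 0.56 , 0.231]), 'ee_rot': array([ 0.161,  0.689, -0.161,  0.688]), 'ft_force': array([0.723, 0.528, 0.342]), 'torque': array([-0.049,  0.067, -0.007]), 'grip_width': np.float64(1.0)}
```

View pics/scene0.png

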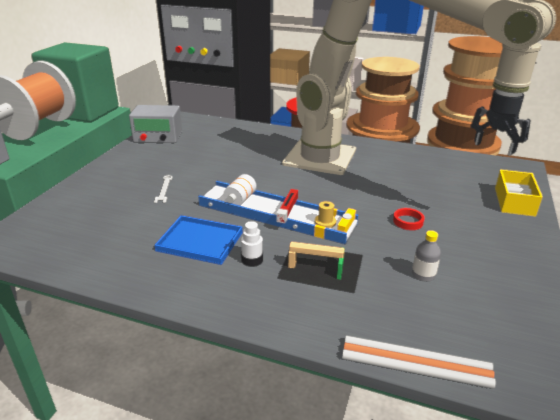

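View pics/top0.png

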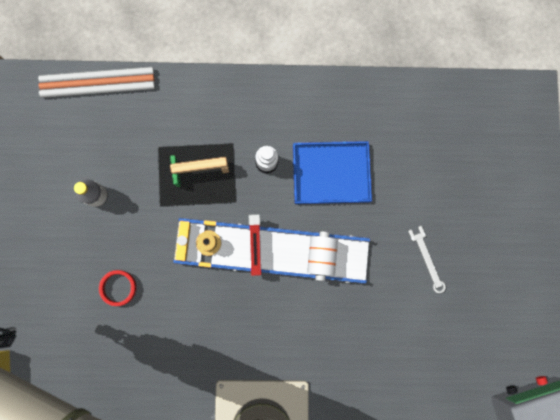

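```bash
python3 - <<'E'
from h import *
names=['track','stop','rotor_center','bar_center','cap_center','paddle_grip','tray','mat','testpiece','tape','wrench','bottle']
c,o=shot('top');W=cloud(c,o);np.save('W.npy',W);cv2.imwrite('pics/x.png',c['color'])
masks={}
for n in names:
    r=cams.outline_of('top',n)
    for q in r[:1]:
        m=q['region'];masks[n]=m;p=W[m];p=p[~np.isnan(p[:,0])]
        zt=np.percentile(p[:,2],95);t=p[p[:,2]>zt-.006]
        (cx,cy),s,a=cv2.minAreaRect((p[:,:2]*1000).astype(np.float32))
        (tx,ty),ts,ta=cv2.minAreaRect((t[:,:2]*1000).astype(np.float32))
        print(n,round(q['conf'],2),q['box'],len(p),'z',p[:,2].min().round(3),zt.round(3),'all',np.round([cx,cy,*s,a]),'top',np.round([tx,ty,*ts,ta]))
np.savez('masks.npz',**masks)
E
```

```text
track 0.92 [175.7, 218.5, 192.9, 63.8] 6465 z -0.006 0.051 all [442. -20. 490. 122.  85.] top [443.  19. 399.  99.  84.]
stop 0.96 [174.8, 220.1, 16.7, 43.7] 460 z 0.013 0.059 all [463. 207.  31.  98.  86.] top [463. 205.  24.  95.  85.]
rotor_center 0.59 [304.1, 231.0, 33.3, 51.8] 1166 z -0.002 0.091 all [ 432. -148.   76.  126.   86.] top [ 429. -147.   43.   90.   84.]
bar_center 0.73 [248.0, 215.5, 13.2, 60.9] 660 z -0.008 0.069 all [459.  24. 160.  30.   4.] top [454.  23. 149.  25.   3.]
cap_center 0.7 [290.2, 142.4, 83.0, 61.0] 4661 z -0.007 0.02 all [ 649. -178.  162.  208.    2.] top [ 650. -175.  161.  201.    2.]
paddle_grip 0.89 [170.1, 153.7, 61.5, 29.1] 664 z -0.003 0.073 all [662. 172.  71. 142.  18.] top [652. 168.  22. 138.   8.]
tray 0.85 [289.8, 140.5, 82.1, 62.6] 4626 z -0.006 0.02 all [ 650. -175.  161.  202.    3.] top [ 650. -175.  161.  200.    2.]
mat 0.9 [155.4, 146.5, 82.4, 60.2] 3768 z -0.008 0.007 all [642. 182. 164. 202.   4.] top [641. 182. 161. 202.   3.]
testpiece 0.69 [258.3, 148.6, 18.7, 24.8] 512 z -0.004 0.116 all [684.  -3.  75.  55.   1.] top [676.  -4.  29.  30.  89.]
tape 0.81 [98.4, 274.4, 38.8, 28.1] 525 z -0.006 0.026 all [344. 370.  90.  89.  48.] top [343. 371.  85.  89.   1.]
wrench 0.8 [410.0, 228.2, 37.1, 67.8] 566 z -0.007 0.01 all [ 422. -427.  176.   41.   21.] top [ 423. -428.  177.   38.   23.]
bottle 0.87 [75.4, 178.4, 34.4, 27.7] 745 z -0.009 0.13 all [589. 455. 100.  66.  69.] top [581. 437.  26.  26.   6.]
```

The scene view shows the drum, red bar and cap in a row on the track. The top view puts the stop and cap at the left (cap ≈ (207,242)), the bar at (255,248) and the drum at (321,255). The tray is at the upper right (332,173), the mat and paddle at the upper left (199,170) with the blade on the left, and the test piece lies between them (266,158).

```bash
cat >> h.py <<'E'
def plan(xyz_mm,jaw_deg,down=True):
    """print turn about tool x and shift in the final tool axes (mm)"""
    o=manip.get_obs();A=R.from_quat(o['ee_rot']);Am=A.as_matrix();p=np.array(o['position'])*1000
    best=None
    for s in(0,180):
        a=np.radians(jaw_deg+s);x=np.array([0,0,-1.]);y=np.array([np.cos(a),np.sin(a),0]);z=np.cross(x,y)
        G=np.stack([x,y,z],1);rv=(A.inv()*R.from_matrix(G)).as_rotvec()
        if best is None or np.linalg.norm(rv)<np.linalg.norm(best[0]):best=(rv,G)
    rv,G=best;d=np.array(xyz_mm)-p
    print('clk',o['clock'].round(2),'TCP',p.round(1),'turn',rv.round(3),'shift in final axes',(G.T@d).round(1),'in present axes',(Am.T@d).round(1),'J7',o['joint_pos'][6].round(2),'w',o['grip_width'].round(3))
E
python3 - <<'E'
from h import *
o=manip.get_obs();M=R.from_quat(o['ee_rot']).as_matrix();print(M.round(3))
plan([400,60,330],86)
W=np.load('W.npy');mk=np.load('masks.npz')
import cv2
# heights slices: wall tops of the track
c=cv2.imread('pics/x.png')
b=c.astype(int)
blue=(b[...,0]>100)&(b[...,2]<60)&(b[...,0]-b[...,1]>50)
reg=(W[...,1]>-0.3)&(W[...,1]<.26)&(W[...,0]>.33)&(W[...,0]<.54)&blue&(W[...,2]>.028)
p=W[reg];print(len(p));r=cv2.minAreaRect((p[:,:2]*1000).astype(np.float32));print(r)
yl=(b[...,2]>150)&(b[...,1]>110)&(b[...,0]<70)&(W[...,0]<.54)&(W[...,1]>.1)&(W[...,1]<.25)&(W[...,0]>.35)
n,l,s,cc=cv2.connectedComponentsWithStats(yl.astype(np.uint8))
for i in range(1,n):
    if s[i,4]>4:
        q=W[l==i];print(s[i].tolist(),np.nanmean(q,0).round(4),np.nanpercentile(q[:,2],90))
sel=(W[...,0]>.38)&(W[...,0]<.5)&(W[...,1]>.1)&(W[...,1]<.2)&(W[...,2]>.072)
q=W[sel];print('captop',len(q),q.mean(0),q.min(0),q.max(0))
E
```

```text
[[-0.     0.444  0.896]
 [ 0.     0.896 -0.444]
 [-1.     0.    -0.   ]]Traceback (most recent call last):
  File "<stdin>", line 3, in <module>
  File "h.py", line 29, in plan
    print('clk',o['clock'].round(2),'TCP',p.round(1),'turn',rv.round(3),'shift in final axes',(G.T@d).round(1),'in present axes',(Am.T@d).round(1),'J7',o['joint_pos'][6].round(2),'w',o['grip_width'].round(3))
                ^^^^^^^^^^^^^^^^
AttributeError: 'float' object has no attribute 'round'
```

```bash
sed -i "s/o\['clock'\].round(2)/round(float(o['clock']),2)/" h.py
python3 - <<'E'
from h import *
plan([390,50,330],86)
W=np.load('W.npy')
c=cv2.imread('pics/x.png')
b=c.astype(int)
blue=(b[...,0]>100)&(b[...,2]<60)&(b[...,0]-b[...,1]>50)
reg=(W[...,1]>-0.3)&(W[...,1]<.26)&(W[...,0]>.33)&(W[...,0]<.54)&blue&(W[...,2]>.028)
p=W[reg];print(len(p));r=cv2.minAreaRect((p[:,:2]*1000).astype(np.float32));print(r)
yl=(b[...,2]>150)&(b[...,1]>110)&(b[...,0]<70)&(W[...,0]<.54)&(W[...,1]>.1)&(W[...,1]<.25)&(W[...,0]>.35)
n,l,s,cc=cv2.connectedComponentsWithStats(yl.astype(np.uint8))
for i in range(1,n):
    if s[i,4]>4:
        q=W[l==i];print(s[i].tolist(),np.nanmean(q,0).round(4),np.nanpercentile(q[:,2],90))
sel=(W[...,0]>.38)&(W[...,0]<.5)&(W[...,1]>.1)&(W[...,1]<.2)&(W[...,2]>.072)
q=W[sel];print('captop',len(q),q.mean(0),q.min(0),q.max(0))
E
```

```text
Traceback (most recent call last):
  File "h.py", line 29, in plan
    print('clk',round(float(o['clock']),2),'TCP',p.round(1),'turn',rv.round(3),'shift in final axes',(G.T@d).round(1),'in present axes',(Am.T@d).round(1),'J7',o['joint_pos'][6].round(2),'w',o['grip_width'].round(3))
                                                                                                                                                                                              ^^^^^^^^^^^^^^^^^^^^^
AttributeError: 'float' object has no attribute 'round'
```

```bash
sed -i "s/o\['joint_pos'\]\[6\].round(2)/round(o['joint_pos'][6],2)/;s/o\['grip_width'\].round(3)/round(float(o['grip_width']),3)/" h.py
cat > a.py <<'E'
from h import *
plan([390,50,330],86)
W=np.load('W.npy')
c=cv2.imread('pics/x.png')
b=c.astype(int)
blue=(b[...,0]>100)&(b[...,2]<60)&(b[...,0]-b[...,1]>50)
reg=(W[...,1]>-0.3)&(W[...,1]<.26)&(W[...,0]>.33)&(W[...,0]<.54)&blue&(W[...,2]>.028)
p=W[reg];print(len(p));r=cv2.minAreaRect((p[:,:2]*1000).astype(np.float32));print(r)
yl=(b[...,2]>150)&(b[...,1]>110)&(b[...,0]<70)&(W[...,0]<.54)&(W[...,1]>.1)&(W[...,1]<.25)&(W[...,0]>.35)
n,l,s,cc=cv2.connectedComponentsWithStats(yl.astype(np.uint8))
for i in range(1,n):
    if s[i,4]>4:
        q=W[l==i];print(s[i].tolist(),np.nanmean(q,0).round(4),np.nanpercentile(q[:,2],90))
sel=(W[...,0]>.38)&(W[...,0]<.5)&(W[...,1]>.1)&(W[...,1]<.2)&(W[...,2]>.072)
q=W[sel];print('captop',len(q),q.mean(0),q.min(0),q.max(0))
E
python3 a.py
```

```text
clk 0.8 TCP [277.3 560.1 231.3] turn [-0.39 -0.   -0.  ] shift in final axes [ -98.7 -501.   148. ] in present axes [ -98.7 -407.1  327.3] J7 -0.09 w 0.999
4
((424.1760559082031, -174.155517578125), (110.1384048461914, 25.353153228759766), 9.22982406616211)
[188, 230, 1, 5, 5] [0.4848 0.1915 0.0501] 0.05287534830544773
[186, 246, 1, 5, 5] [0.4446 0.195  0.0519] 0.054255495864233574
[185, 254, 1, 5, 5] [0.4247 0.1971 0.0507] 0.052862223855004276
captop 249 [0.45970182 0.14158949 0.07911518] [0.43892789 0.12060924 0.07284926] [0.48089323 0.1626754  0.08586783]
```

```bash
python3 -m handwheel '-33 0 0 -0.13 0 0 85; -33 0 0 -0.13 0 0 85; -33 0 0 -0.13 0 0 85; 0 -47 14 0 0 0 85; 0 -47 14 0 0 0 85; 0 -47 14 0 0 0 85; 0 -47 14 0 0 0 85; 0 -47 14 0 0 0 85' 40; python3 -m handwheel '0 -47 14 0 0 0 85;0 -47 14 0 0 0 85;0 -47 14 0 0 0 85;0 -47 14 0 0 0 85;0 -47 14 0 0 0 85; 0 -31 8 0 0 0 85; 0 0 0 0 0 0 85; 0 0 0 0 0 0 85'
cat > b.py <<'E'
from h import *
import sys
c,o=shot('wrist',sys.argv[1]+'.png');W=cloud(c,o);np.save(sys.argv[1]+'.npy',W)
plan([390,50,330],86)
E
python3 b.py w1
```

```text
clock: 1.6
position: [0.3309, 0.3188, 0.3304]
ee_rot: [0.025, 0.707, -0.024, 0.707]
ft_force: [1.4, 0.0, 0.2]
grip_width: 0.995
clock: 2.4
position: [0.39, 0.05, 0.3305]
ee_rot: [0.025, 0.707, -0.025, 0.707]
ft_force: [0.0, 0.9, -0.4]
grip_width: 0.994
clk 2.45 TCP [389.9  50.8 330.4] turn [ 0.001  0.    -0.   ] shift in final axes [ 0.4 -0.8  0.2] in present axes [ 0.4 -0.8  0.2] J7 1.16 w 0.992
```

View pics/w1.png

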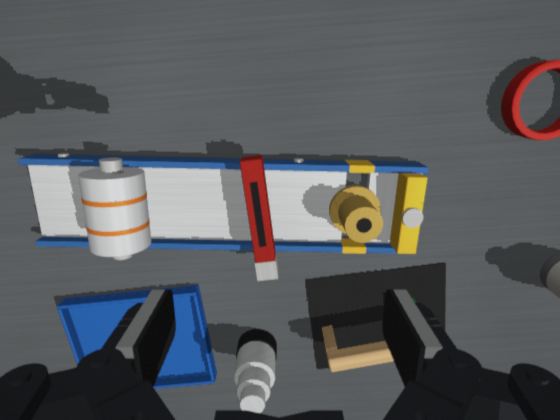

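The wrist view shows the whole track: drum at (115,210), bar from (252,160) to (266,278) with the steel end toward the tray side, cap top at (364,223), stop at (410,213), and seat marks at (360,166) and (354,249).

```bash
cat > m.py <<'E'
from h import *
W=np.load('w1.npy');c=cv2.imread('pics/w1.png');hsv=cv2.cvtColor(c,cv2.COLOR_BGR2HSV).astype(int);H,S,V=hsv[...,0],hsv[...,1],hsv[...,2]
z=W[...,2];rows=np.mgrid[:420,:560][0]
wall=(H>100)&(H<125)&(S>150)&(z>.031)&(z<.041)&(rows<260)
p=W[wall][:,:2]*1000;print('wall n',len(p),np.median(W[wall][:,2]))
r=cv2.minAreaRect(p.astype(np.float32));print('rect',r)
# two lines
k=np.polyfit(p[:,1],p[:,0],1);res=p[:,0]-np.polyval(k,p[:,1])
ang=[]
for s in(-1,1):
    q=p[res*s>0];l=cv2.fitLine(q.astype(np.float32),cv2.DIST_HUBER,0,.01,.01).ravel();print('line',l,np.degrees(np.arctan2(l[1],l[0]))%180)
    for lo in(0,): print(q[:,1].min(),q[:,1].max())
def blob(m,n):
    nn,l,s,_=cv2.connectedComponentsWithStats(m.astype(np.uint8))
    for i in range(1,nn):
        if s[i,4]>60:
            q=W[l==i];q=q[~np.isnan(q[:,0])]*1000
            r=cv2.minAreaRect(q[:,:2].astype(np.float32));print(n,s[i,4],'z',np.percentile(q[:,2],[5,50,95]).round(1),'mean',q.mean(0).round(1),'rect',np.round(np.hstack([*r]),1))
yl=(H>22)&(H<32)&(S>190)&(V>120)
blob(yl&(z>.05),'stop');blob(yl&(z<.045)&(z>.03),'marks')
blob((H<8)&(S>150)&(z>.061)&(z<.071),'bartop');
u=np.mgrid[:420,:560][1]
blob((z>.061)&(z<.072)&(u>235)&(u<285)&(rows>140)&(rows<290),'bartop incl steel')
blob((z>.074)&(z<.09)&(u>320)&(u<400),'captop')
blob((z>.08)&(z<.095)&(u>70)&(u<160),'drumtop')
blob((z>.05)&(z<.064)&(u>70)&(u<160),'drum/stubs')
blob((z>.06)&(z<.075)&(rows>300)&(u>310)&(u<395)&(H>8)&(H<20),'paddle')
E
python3 m.py
```

```text
wall n 3743 0.03616108469879503
rect ((440.55224609375, -19.7418212890625), (488.72900390625, 114.22467803955078), 84.6511001586914)
line [ 9.3042150e-02  9.9566215e-01  3.8649011e+02 -2.1130787e+01] 84.661354
-258.17363373457414 228.40116837480974
line [ 9.2989452e-02  9.9566710e-01  4.9114603e+02 -3.4506340e+01] 84.66438
-267.4855603318773 192.80413687194877
bartop 1702 z [64.6 66.2 67.6] mean [435.6  23.1  66.2] rect [440.2  22.9 126.2  24.    2.8]
bartop incl steel 2605 z [64.8 66.4 67.7] mean [448.3  23.   66.3] rect [452.7  23.1 151.1  25.7   2.7]
captop 1130 z [78.4 80.2 81.6] mean [457.1 141.5  80.1] rect [458.2 141.9  43.3  42.9  29. ]
drumtop 3454 z [81.1 88.1 90.9] mean [ 425.2 -141.8   87.2] rect [ 427.4 -144.7   51.7   90.7   84.7]
drum/stubs 572 z [51.3 58.9 63.5] mean [ 409.8 -118.1   58.3] rect [ 415.2 -116.3  114.4   38.1   18.7]
paddle 1129 z [62.  70.5 72.1] mean [651.9 139.2  69.2] rect [654.9 140.6  23.5  85.7   8.5]
```

```bash
python3 -c "
from h import *
plan([468.7,23.9,40],92.7)"
```

```text
clk 2.45 TCP [389.9  50.8 330.4] turn [-0.116  0.    -0.   ] shift in final axes [290.4 -30.6  77.5] in present axes [290.4 -21.5  80.4] J7 1.16 w 0.992
```

```bash
python3 -m handwheel '0 0 0 -0.116 0 0 60; 20 -15 38 0 0 0 60; 45 -15.5 39.5 0 0 0 60; 45 0 0 0 0 0 60; 45 0 0 0 0 0 60; 40 0 0 0 0 0 60; 25 0 0 0 0 0 60; 0 0 0 0 0 0 60'; python3 -c "
from h import *
plan([468.7,23.9,40],92.7)
c,o=shot('wrist','w2.png')"
```

```text
clock: 3.25
position: [0.4588, 0.0267, 0.1158]
ee_rot: [-0.018, 0.709, 0.016, 0.705]
ft_force: [0.0, -0.4, -0.3]
grip_width: 0.699
clk 3.25 TCP [458.8  26.7 115.8] turn [ 0.001 -0.006  0.002] shift in final axes [75.8 -3.3  9.8] in present axes [75.7 -3.2 10.2] J7 1.5 w 0.699
```

View pics/w2.png

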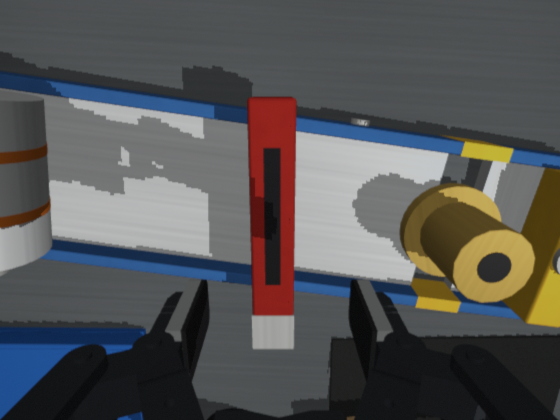

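Bar centred between the fingers (bar cols 250–295, fingertips at about 208 and 350). Descending.

```bash
python3 -m handwheel '0 0 0 0 0 0 60'; python3 -c "
from h import *
plan([468.7,23.9,40],92.7)"
```

```text
clock: 3.4
position: [0.462, 0.0266, 0.1202]
ee_rot: [-0.017, 0.706, 0.017, 0.707]
ft_force: [-0.1, -1.0, 0.7]
grip_width: 0.704
clk 3.4 TCP [462.   26.6 120.2] turn [ 0.     0.001 -0.   ] shift in final axes [80.2 -3.   6.6] in present axes [80.2 -3.1  6.4] J7 1.5 w 0.704
```

```bash
python3 -m handwheel '30 -3 6.5 0 0 0 60; 30 0 0 0 0 0 60; 20 0 0 0 0 0 60; 0 0 0 0 0 0 60;0 0 0 0 0 0 0; 0 0 0 0 0 0 0; 0 0 0 0 0 0 0; 0 0 0 0 0 0 0' 60;  python3 -c "
from h import *
plan([468.7,23.9,40],92.7)"
```

```text
clock: 4.2
position: [0.4692, 0.0235, 0.0408]
ee_rot: [-0.016, 0.706, 0.017, 0.708]
ft_force: [-1.7, -0.4, 7.8]
grip_width: 0.284
clk 4.2 TCP [469.2  23.5  40.8] turn [-0.001  0.003 -0.001] shift in final axes [ 0.8  0.4 -0.5] in present axes [ 0.8  0.4 -0.5] J7 1.59 w 0.284
```

```bash
python3 -m handwheel '0 0 0 0 0 0 0; -10 0 0 0 0 0 0; -20 0 0 0 0 0 0; -30 0 0 0 0 0 0; -40 0 0 0 0 0 0; -30 0 0 0 0 0 0; 0 0 0 0 0 0 0; 0 0 0 0 0 0 0' 60;  python3 -c "
from h import *
plan([620.7,-192.3,160],2.5)
c,o=shot('wrist','w3.png');print(o['torque'],o['ft_force'])"
```

```text
clock: 5.0
position: [0.4679, 0.0231, 0.1696]
ee_rot: [-0.016, 0.706, 0.017, 0.707]
ft_force: [-0.1, 0.6, -3.9]
grip_width: 0.279
clk 5.0 TCP [467.9  23.1 169.6] turn [-1.568  0.002  0.   ] shift in final axes [   9.6 -143.3 -221.9] in present axes [   9.6 -222.3  142.7] J7 1.48 w 0.279
[-0.03308587 -0.01506855  0.05707367] [-0.05543814  0.59789993 -3.93944421]
```

View pics/w3.png

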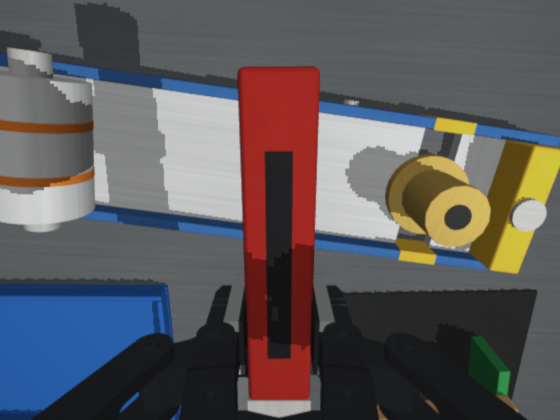

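Bar held level, steel end nearest the gripper. Turn +1.573 (cw) and go over the tray.

```bash
python3 -m handwheel '0 0 0 0.143 0 0 0; 0 0 0 0.143 0 0 0; 0 0 0 0.143 0 0 0; 0 0 0 0.143 0 0 0; 0 0 0 0.143 0 0 0; 0 0 0 0.143 0 0 0; 0 0 0 0.143 0 0 0; 0 0 0 0.143 0 0 0'; python3 -m handwheel '0 0 0 0.143 0 0 0; 0 0 0 0.143 0 0 0; 0 0 0 0.143 0 0 0; 0 20 30 0 0 0 0; 0 26 40 0 0 0 0; 0 26 40 0 0 0 0; 0 26 40 0 0 0 0; 0 26 40 0 0 0 0';python3 -m handwheel '0 19 30 0 0 0 0; 0 0 0 0 0 0 0; 0 0 0 0 0 0 0';  python3 -c "
from h import *
plan([620.7,-192.3,12],2.5)
c,o=shot('wrist','w4.png');W=cloud(c,o);np.save('w4.npy',W);print(o['joint_pos'])"
```

```text
clock: 5.85
position: [0.4667, 0.0228, 0.1674]
ee_rot: [0.37, 0.603, -0.372, 0.601]
ft_force: [-0.2, 0.2, -2.2]
grip_width: 0.281
clock: 6.65
position: [0.6001, -0.1626, 0.167]
ee_rot: [0.488, 0.512, -0.489, 0.51]
ft_force: [0.4, -0.0, -1.4]
grip_width: 0.278
clock: 6.95
position: [0.6193, -0.1912, 0.1667]
ee_rot: [0.488, 0.511, -0.49, 0.51]
ft_force: [-0.3, 0.2, -2.8]
grip_width: 0.274
clk 6.95 TCP [ 619.3 -191.2  166.7] turn [-0.001  0.     0.004] shift in final axes [154.7   1.3   1.1] in present axes [154.7   1.9   1.1] J7 0.49 w 0.274
[-0.25186382  0.48513608  0.65818714  1.5051322  -0.30271707  1.25887104
  0.4868151 ]
```

View pics/w4.png

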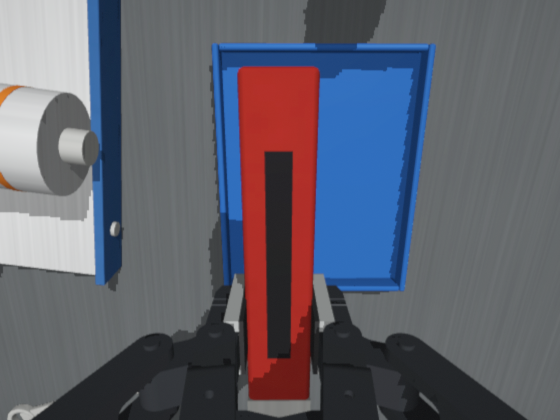

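```bash
cat > m4.py <<'E'
from h import *
W=np.load('w4.npy');c=cv2.imread('pics/w4.png');hsv=cv2.cvtColor(c,cv2.COLOR_BGR2HSV).astype(int);H,S,V=hsv[...,0],hsv[...,1],hsv[...,2]
z=W[...,2];u=np.mgrid[:420,:560][1]
m=(H>100)&(H<125)&(S>150)&(u>205)&(u<450)&(z<.035)&(z>-.01)
p=W[m]*1000;r=cv2.minAreaRect(p[:,:2].astype(np.float32));print(r,np.percentile(p[:,2],[5,50,95]))
m2=m&(z>.017);p=W[m2]*1000;print(len(p),cv2.minAreaRect(p[:,:2].astype(np.float32)))
print(p.min(0),p.max(0))
b=(H<8)&(S>150)&(z>.12);p=W[b]*1000;print('bar',cv2.minAreaRect(p[:,:2].astype(np.float32)),np.percentile(p[:,2],[5,50,95]))
E
python3 m4.py
```

```text
((649.4624633789062, -180.92800903320312), (159.68348693847656, 212.647216796875), 2.1929445266723633) [ 4.34754383  5.70969942 22.48042638]
5511 ((649.22216796875, -174.6736602783203), (159.6835174560547, 200.1299285888672), 2.1923153400421143)
[ 566.12732608 -273.18127241   17.00027171] [732.67914987 -72.337845    24.66253821]
bar ((618.0740966796875, -163.39535522460938), (24.96932601928711, 125.76065063476562), 2.52009654045105) [191.2236693  192.24180657 193.25284621]
```

```bash
python3 -m handwheel '20 0 0 0 0 0 0; 40 0 0 0 0 0 0; 40 0 0 0 0 0 0; 30 0 0 0 0 0 0; 15 0 0 0 0 0 0; 6 0 0 0 0 0 0; 0 0 0 0 0 0 0'; python3 -c "
from h import *
plan([620.7,-192.3,11],2.5)"
```

```text
clock: 7.7
position: [0.6205, -0.19, 0.0183]
ee_rot: [0.489, 0.511, -0.489, 0.511]
ft_force: [1.2, 0.8, -2.3]
grip_width: 0.279
clk 7.7 TCP [ 620.5 -190.    18.3] turn [ 0.001 -0.    -0.   ] shift in final axes [7.3 0.1 2.4] in present axes [7.3 0.1 2.4] J7 0.55 w 0.279
```

```bash
python3 -m handwheel '4 0 0 0 0 0 0; 3 0 0 0 0 0 0; 0 0 0 0 0 0 0; 0 0 0 0 0 0 42; 0 0 0 0 0 0 42; 0 0 0 0 0 0 42; -20 0 0 0 0 0 42; -40 0 0 0 0 0 42'; python3 -m handwheel '-45 0 0 0 0 0 60; -45 0 0 0 0 0 60; 0 0 0 0 0 0 60'; python3 -c "
from h import *
plan([458,142,75],0)
c,o=shot('wrist','w5.png');W=cloud(c,o);np.save('w5.npy',W)"
```

```text
clock: 8.5
position: [0.6185, -0.1897, 0.069]
ee_rot: [0.488, 0.512, -0.49, 0.509]
ft_force: [0.7, -0.3, 0.3]
grip_width: 0.492
clock: 8.8
position: [0.6233, -0.1921, 0.1681]
ee_rot: [0.491, 0.508, -0.487, 0.514]
ft_force: [0.7, -0.3, 0.6]
grip_width: 0.7
clk 8.8 TCP [ 623.3 -192.1  168.1] turn [ 0.043  0.002 -0.01 ] shift in final axes [  93.1 -165.3 -334.1] in present axes [  90.7 -151.6 -341.2] J7 0.49 w 0.7
```

View pics/w5.png

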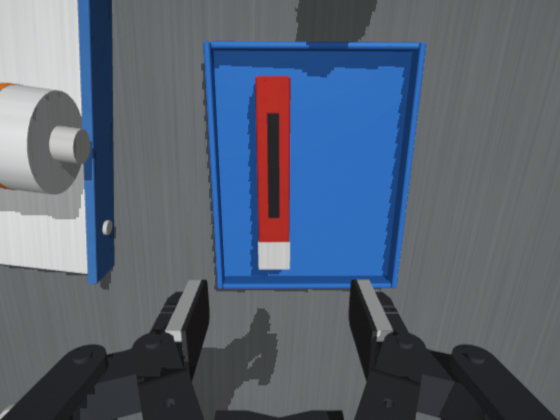

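The bar lies flat in the tray (red part ≈ (273,160), steel end (275,255)), leaving the right half free. Next the cap.

```bash
python3 -c "
from h import *
plan([458.5,141.7,168],-5.34)"; 
```

```text
clk 8.85 TCP [ 622.1 -191.3  164.6] turn [ 0.137  0.001 -0.006] shift in final axes [  -3.4 -193.9 -316.3] in present axes [  -4.7 -148.8 -339.8] J7 0.49 w 0.702
```

```bash
python3 -m handwheel '0 0 0 0.137 0 0 75; 0 -20 -32 0 0 0 75; 0 -26 -43 0 0 0 75; 0 -26 -43 0 0 0 75; 0 -26 -43 0 0 0 75; 0 -26 -43 0 0 0 75; 0 -26 -43 0 0 0 75; 0 -26 -41 0 0 0 75'; python3 -m handwheel '0 -18 -28 0 0 0 75; 0 0 0 0 0 0 75; 0 0 0 0 0 0 75; 0 0 0 0 0 0 75'; python3 -c "
from h import *
plan([458.5,141.7,168],-5.34)
c,o=shot('wrist','w6.png');W=cloud(c,o);np.save('w6.npy',W)
z=W[...,2];m=(z>.073)&(z<.088);n,l,s,_=cv2.connectedComponentsWithStats(m.astype(np.uint8))
for i in range(1,n):
    if s[i,4]>300:
        q=W[l==i]*1000;print(s[i],cv2.minEnclosingCircle(q[:,:2].astype(np.float32)),cv2.minAreaRect(q[:,:2].astype(np.float32)),q.mean(0))
"
```

```text
clock: 9.65
position: [0.4707, 0.1133, 0.1602]
ee_rot: [-0.522, -0.477, 0.523, -0.476]
ft_force: [1.1, 0.8, -0.0]
grip_width: 0.882
clock: 10.05
position: [0.4573, 0.1398, 0.1605]
ee_rot: [-0.523, -0.476, 0.523, -0.476]
ft_force: [-0.2, 0.4, 0.5]
grip_width: 0.877
clk 10.05 TCP [457.3 139.8 160.5] turn [-0.002  0.001  0.   ] shift in final axes [-7.5  1.  -2. ] in present axes [-7.5  1.  -2. ] J7 -0.45 w 0.877
[ 248  187   68   67 3489] ((459.0105895996094, 142.72251892089844), 22.170970916748047) ((458.92626953125, 143.0066680908203), (43.0855712890625, 43.00212097167969), 30.132341384887695) [459.09495626 144.2804765   80.40030501]
```

View pics/w6.png

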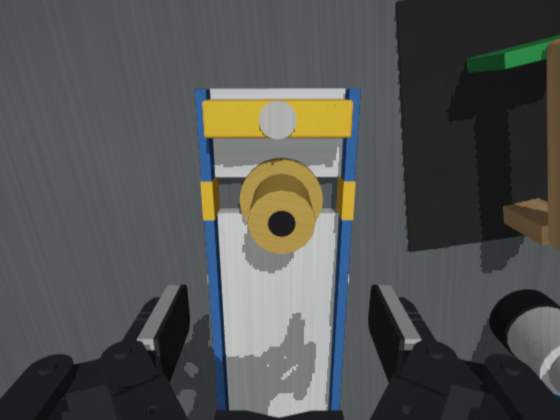

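```bash
python3 -m handwheel '20 1.4 -3 0 0 0 75; 40 0 0 0 0 0 75; 30 0 0 0 0 0 75; 18 0 0 0 0 0 75; 6 0 0 0 0 0 75; 0 0 0 0 0 0 75;0 0 0 0 0 0 75'; python3 -c "
from h import *
plan([459,142.7,46],-5.34)
c,o=shot('wrist','w7.png')"
```

```text
clock: 10.8
position: [0.4596, 0.1437, 0.0478]
ee_rot: [0.523, 0.476, -0.522, 0.476]
ft_force: [-0.4, -0.5, -0.4]
grip_width: 0.88
clk 10.8 TCP [459.6 143.7  47.8] turn [-0.001 -0.001 -0.001] shift in final axes [ 1.8 -0.5  1.1] in present axes [ 1.8 -0.5  1.1] J7 -0.36 w 0.88
```

View pics/w7.png

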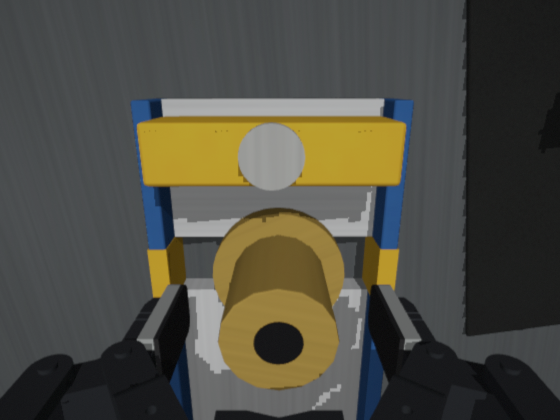

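Cap is centred between the fingers (top ≈ (278,345)). Close and lift.

```bash
python3 -m handwheel '1 -0.5 1 0 0 0 75; 0 0 0 0 0 0 0; 0 0 0 0 0 0 0; 0 0 0 0 0 0 0; 0 0 0 0 0 0 0; -5 0 0 0 0 0 0; -20 0 0 0 0 0 0; -40 0 0 0 0 0 0' 50; python3 -m handwheel '-40 0 0 0 0 0 0; -20 0 0 0 0 0 0; 0 0 0 0 0 0 0'; python3 -c "
from h import *
import math
a=math.radians(2.2);t=[40,5]
x=649.2+t[0]*math.cos(a)-t[1]*math.sin(a);y=-174.7+t[0]*math.sin(a)+t[1]*math.cos(a)
print(x,y)
plan([x,y,168],2.2)
c,o=shot('wrist','w8.png')"
```

```text
clock: 11.65
position: [0.4561, 0.1421, 0.1095]
ee_rot: [-0.521, -0.476, 0.525, -0.476]
ft_force: [0.1, 2.1, -1.6]
grip_width: 0.5
clock: 11.95
position: [0.4595, 0.1436, 0.1736]
ee_rot: [0.524, 0.476, -0.521, 0.476]
ft_force: [-0.1, -0.1, -3.5]
grip_width: 0.505
688.9785776109873 -168.16817305444607
clk 11.95 TCP [459.5 143.6 173.6] turn [-0.131 -0.003 -0.004] shift in final axes [  5.6 217.3 320.3] in present axes [  5.6 257.4 289.1] J7 -0.46 w 0.505
```

View pics/w8.png

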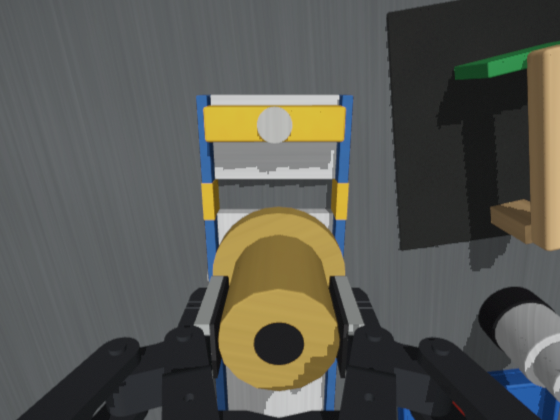

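```bash
python3 -m handwheel '0 0 0 -0.13 0 0 0; 0 13 20 0 0 0 0; 0 24 36 0 0 0 0; 0 26 38 0 0 0 0; 0 26 38 0 0 0 0; 0 26 38 0 0 0 0; 0 26 38 0 0 0 0; 0 26 38 0 0 0 0'; python3 -m handwheel '0 26 38 0 0 0 0; 0 16 24 0 0 0 0; 0 8 12 0 0 0 0; 0 0 0 0 0 0 0; 0 0 0 0 0 0 0'; python3 -c "
from h import *
plan([689,-168.2,32],2.2)
c,o=shot('wrist','w9.png')"
```

```text
clock: 12.8
position: [0.6341, -0.098, 0.1682]
ee_rot: [0.49, 0.51, -0.491, 0.508]
ft_force: [-0.3, 0.4, -2.1]
grip_width: 0.497
clock: 13.3
position: [0.6859, -0.1685, 0.1687]
ee_rot: [0.49, 0.51, -0.491, 0.508]
ft_force: [-0.6, 1.1, -2.6]
grip_width: 0.501
clk 13.3 TCP [ 685.9 -168.5  168.7] turn [-0.002 -0.001  0.003] shift in final axes [136.7   3.1  -0.2] in present axes [ 1.367e+02  3.500e+00 -1.000e-01] J7 0.46 w 0.501
```

View pics/w9.png

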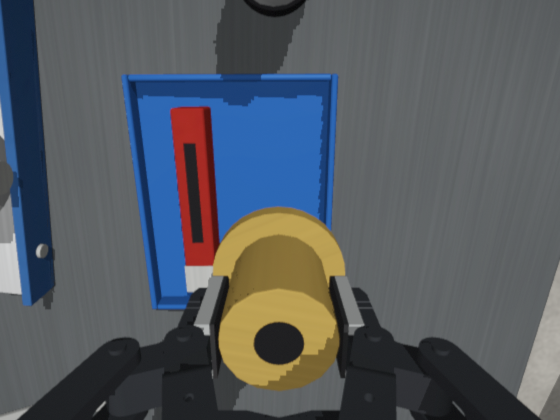

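```bash
python3 -m handwheel '20 3 0 0 0 0 0; 35 0 0 0 0 0 0; 35 0 0 0 0 0 0; 25 0 0 0 0 0 0; 12 0 0 0 0 0 0; 0 0 0 0 0 0 0; 0 0 0 0 0 0 0'; python3 -c "
from h import *
plan([689,-168.2,32],2.2)"
```

```text
clock: 14.05
position: [0.6905, -0.1683, 0.0453]
ee_rot: [0.491, 0.509, -0.49, 0.51]
ft_force: [0.3, -0.1, -1.7]
grip_width: 0.5
clk 14.05 TCP [ 690.5 -168.3   45.3] turn [-0.001  0.    -0.002] shift in final axes [13.3 -1.5 -0.2] in present axes [13.3 -1.5 -0.2] J7 0.5 w 0.5
```

```bash
python3 -m handwheel '6 -1 0 0 0 0 0; 4 0 0 0 0 0 0; 3 0 0 0 0 0 0; 0 0 0 0 0 0 0'; python3 -c "
from h import *
plan([689,-168.2,32],2.2)"
```

```text
clock: 14.45
position: [0.6891, -0.1687, 0.0317]
ee_rot: [0.491, 0.509, -0.49, 0.509]
ft_force: [-3.0, 1.4, 2.5]
grip_width: 0.499
clk 14.45 TCP [ 689.1 -168.7   31.7] turn [-0.001 -0.    -0.001] shift in final axes [-0.3 -0.  -0.5] in present axes [-0.3 -0.  -0.5] J7 0.51 w 0.499
```

```bash
python3 -m handwheel '0 0 0 0 0 0 60; 0 0 0 0 0 0 60; 0 0 0 0 0 0 60; -10 0 0 0 0 0 60; -30 0 0 0 0 0 60; -45 0 0 0 0 0 60; -45 0 0 0 0 0 60; -30 0 0 0 0 0 60'; python3 -m handwheel '0 0 0 0 0 0 60'; python3 -c "
from h import *
plan([640,155,190],8)
c,o=shot('wrist','w10.png')"
```

```text
clock: 15.25
position: [0.6895, -0.1693, 0.1956]
ee_rot: [0.491, 0.508, -0.49, 0.51]
ft_force: [0.9, 0.0, 0.3]
grip_width: 0.702
clock: 15.35
position: [0.6908, -0.1699, 0.1974]
ee_rot: [0.492, 0.507, -0.489, 0.512]
ft_force: [-0.0, -0.1, -0.5]
grip_width: 0.705
clk 15.35 TCP [ 690.8 -169.9  197.4] turn [-0.103  0.002 -0.008] shift in final axes [   7.4   -5.1 -328.8] in present axes [   6.4  -38.9 -326.6] J7 0.45 w 0.705
```

View pics/w10.png

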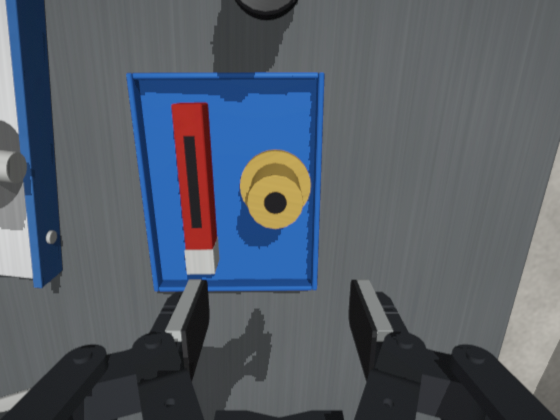

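Bar flat and cap upright in the tray (cap at (275,190)). Next the paddle.

```bash
python3 -m handwheel '0 0 0 -0.103 0 0 50; 0 -2 -25 0 0 0 50; 0 -3 -45 0 0 0 50; 0 0 -45 0 0 0 50; 0 0 -45 0 0 0 50; 0 0 -45 0 0 0 50; 0 0 -45 0 0 0 50; 0 0 -45 0 0 0 50'; python3 -m handwheel '0 0 -24 0 0 0 50; 0 0 -10 0 0 0 50; 0 0 0 0 0 0 50; 0 0 0 0 0 0 50'; python3 -c "
from h import *
plan([640,155,190],8)
c,o=shot('wrist','w11.png');W=cloud(c,o);np.save('w11.npy',W)
hsv=cv2.cvtColor(c['color'],cv2.COLOR_BGR2HSV).astype(int);H,S=hsv[...,0],hsv[...,1]
z=W[...,2];m=(z>.064)&(z<.078)&(np.abs(W[...,0]-.65)<.06)&(np.abs(W[...,1]-.17)<.11)
q=W[m]*1000;print(len(q),cv2.minAreaRect(q[:,:2].astype(np.float32)),q[:,2].mean(),q.mean(0))
m=(H>50)&(H<80)&(S>120)&(np.abs(W[...,1]-.2)<.11);q=W[m]*1000
for lo in(10,20,30,40,50,60):
  t=q[(q[:,2]>lo)&(q[:,2]<lo+10)]
  if len(t)>20: print(lo,len(t),cv2.minAreaRect(t[:,:2].astype(np.float32)))
m=(np.nan_to_num(c['color'].max(-1))<45)&(z<.008)&(W[...,1]>.05)&(W[...,1]<.32);q=W[m]*1000;print('mat',len(q),cv2.minAreaRect(q[:,:2].astype(np.float32)),q[:,2].mean())
"
```

```text
clock: 16.2
position: [0.6416, 0.1245, 0.1899]
ee_rot: [0.463, 0.534, -0.464, 0.533]
ft_force: [1.4, -0.0, 0.3]
grip_width: 0.585
clock: 16.6
position: [0.6382, 0.154, 0.1907]
ee_rot: [0.464, 0.533, -0.465, 0.533]
ft_force: [-0.2, -1.1, -0.0]
grip_width: 0.584
clk 16.6 TCP [638.2 154.  190.7] turn [-0.002  0.001  0.   ] shift in final axes [ 0.7  1.9 -0.7] in present axes [ 0.7  1.9 -0.7] J7 0.03 w 0.584
5434 ((652.234130859375, 168.54873657226562), (22.09393310546875, 138.43641662597656), 8.581436157226562) 71.20472961733894 [651.04649499 174.65055147  71.20472962]
50 945 ((642.525390625, 232.52891540527344), (71.92892456054688, 9.754069328308105), 7.890305995941162)
mat 4738 ((631.7144775390625, 179.24093627929688), (142.23519897460938, 198.4059600830078), 3.222060441970825) 3.4570034907385403
```

View pics/w11.png

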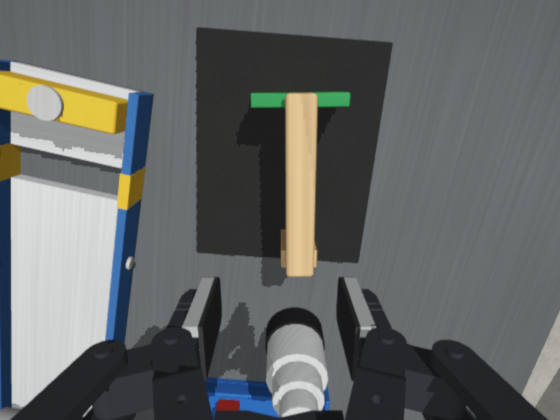

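Paddle seen from above: blade at (300,99), handle to (300,270).

```bash
python3 -c "
from h import *
plan([652.2,168.5,44],8.5)"; python3 -m handwheel '20 16 -12 -0.009 0 0 50; 35 0 0 0 0 0 50; 35 0 0 0 0 0 50; 30 0 0 0 0 0 50; 15 0 0 0 0 0 50; 0 0 0 0 0 0 50; 0 0 0 0 0 0 50';  python3 -c "
from h import *
plan([652.2,168.5,44],8.5);shot('wrist','w12.png')"
```

```text
clk 16.65 TCP [638.4 153.6 190.8] turn [-0.011  0.001  0.   ] shift in final axes [146.8  15.9 -12.7] in present axes [146.8  15.8 -13. ] J7 0.03 w 0.582
clock: 17.35
position: [0.6531, 0.1697, 0.0573]
ee_rot: [0.462, 0.535, -0.461, 0.536]
ft_force: [-0.6, 1.2, 1.0]
grip_width: 0.589
clk 17.35 TCP [653.1 169.7  57.3] turn [-0.     0.    -0.001] shift in final axes [13.3 -1.1  1. ] in present axes [13.3 -1.1  1. ] J7 0.08 w 0.589
```

View pics/w12.png

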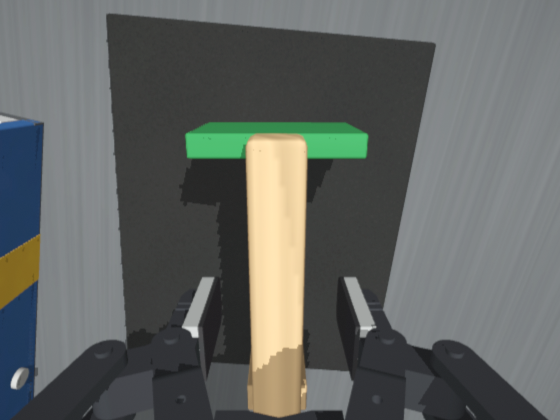

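Aligned: the handle at col 277 lies mid-way between the fingers.

```bash
python3 -m handwheel '7 -1 1 0 0 0 50; 6 0 0 0 0 0 50; 0 0 0 0 0 0 50; 0 0 0 0 0 0 0; 0 0 0 0 0 0 0; 0 0 0 0 0 0 0; 0 0 0 0 0 0 0' 50;  python3 -c "
from h import *
plan([652.2,168.5,44],8.5)"
```

```text
clock: 18.1
position: [0.6515, 0.1695, 0.0432]
ee_rot: [0.462, 0.536, -0.461, 0.536]
ft_force: [0.2, 0.1, 0.7]
grip_width: 0.248
clk 18.1 TCP [651.5 169.5  43.2] turn [ 0.001 -0.    -0.001] shift in final axes [-0.8  0.5  1.1] in present axes [-0.8  0.5  1.1] J7 0.08 w 0.248
```

```bash
python3 -m handwheel '-10 0 0 0 0 0 0; -25 0 0 0 0 0 0; -40 0 0 0 0 0 0; -40 0 0 0 0 0 0; -30 0 0 0 0 0 0; 0 0 0 0.12 0 0 0; 0 0 0 0.122 0 0 0; 0 0 0 0 0 0 0';  python3 -c "
from h import *
plan([417,-276,190],-5.34);shot('wrist','w13.png')"
```

```text
clock: 18.9
position: [0.6512, 0.1694, 0.1885]
ee_rot: [0.523, 0.476, -0.523, 0.476]
ft_force: [-0.3, 0.0, -0.0]
grip_width: 0.246
clk 18.9 TCP [651.2 169.4 188.5] turn [-0.002 -0.    -0.   ] shift in final axes [  -1.5 -191.8  465.2] in present axes [  -1.6 -190.9  465.6] J7 -0.19 w 0.246
```

View pics/w13.png

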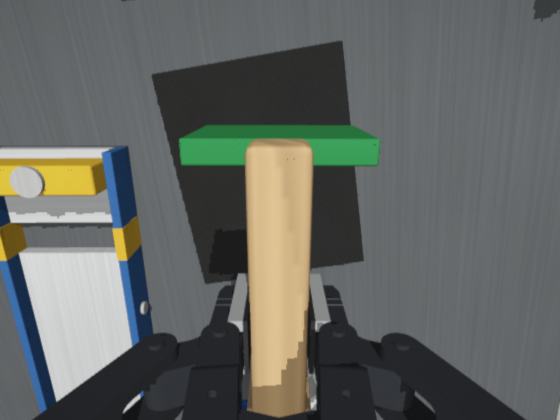

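Paddle held straight. Travel behind the drum.

```bash
python3 -m handwheel '0 -8 20 0 0 0 0; 0 -15 36 0 0 0 0; 0 -16 40 0 0 0 0; 0 -16 40 0 0 0 0; 0 -16 40 0 0 0 0; 0 -16 40 0 0 0 0; 0 -16 40 0 0 0 0; 0 -16 40 0 0 0 0'; python3 -m handwheel '0 -16 40 0 0 0 0; 0 -16 40 0 0 0 0; 0 -16 40 0 0 0 0; 0 -13 30 0 0 0 0; 0 -8 15 0 0 0 0; 0 0 0 0 0 0 0; 0 0 0 0 0 0 0'; python3 -c "
from h import *
plan([417,-276,120],-5.34);c,o=shot('wrist','w14.png');W=cloud(c,o);np.save('w14.npy',W)
c,o=shot('top','t14.png');W=cloud(c,o);np.save('t14.npy',W)"
```

```text
clock: 19.75
position: [0.5042, -0.1158, 0.1881]
ee_rot: [0.522, 0.477, -0.522, 0.477]
ft_force: [0.5, -1.2, -0.9]
grip_width: 0.246
clock: 20.45
position: [0.4214, -0.2719, 0.188]
ee_rot: [0.522, 0.477, -0.522, 0.477]
ft_force: [0.9, 0.4, -1.2]
grip_width: 0.248
clk 20.45 TCP [ 421.4 -271.9  188. ] turn [ 0.002 -0.    -0.   ] shift in final axes [68.  -4.   4.5] in present axes [68.  -4.1  4.5] J7 0.49 w 0.248
```

View pics/w14.png

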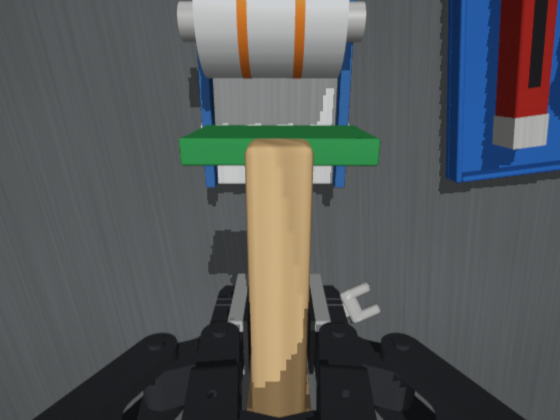

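View pics/t14.png

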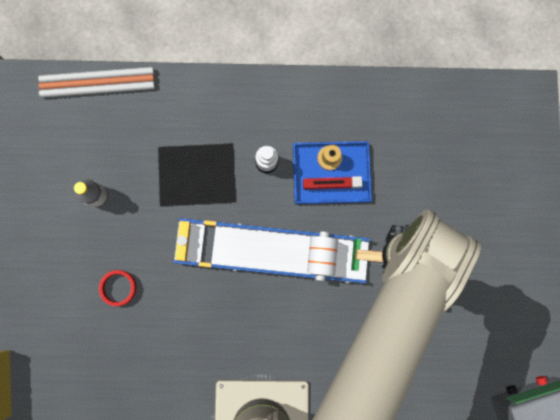

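```bash
cat > trk.py <<'E'
from h import *
D=np.array([0.09302,0.99566]);N=np.array([-D[1],D[0]]);C=np.array([440.55,-19.74])
def tr(P): # mm
    q=np.asarray(P)[...,:2]-C;return np.stack([q@D,q@N,np.asarray(P)[...,2]],-1)
E
python3 - <<'E'
from trk import *
W=np.load('w14.npy')*1000;c=cv2.imread('pics/w14.png');hsv=cv2.cvtColor(c,cv2.COLOR_BGR2HSV).astype(int);H,S=hsv[...,0],hsv[...,1]
t=tr(W);o=manip.get_obs();print('tcp',tr(np.array(o['position'])*1000))
g=(H>50)&(H<80)&(S>120)&(t[...,2]>100);q=t[g];print('blade',q.min(0),q.max(0),np.percentile(q,[2,98],axis=0))
h=q[q[:,2]>q[:,2].max()-6];print(cv2.minAreaRect(h[:,:2].astype(np.float32)))
d=(t[...,2]>80)&(t[...,2]<95)&(t[...,0]>-200);q=t[d];print('drum',np.nanpercentile(q,[1,50,99],axis=0).round(1))
# drum profile fit circle s,z
d=(t[...,2]>60)&(t[...,2]<95)&(t[...,0]>-200)&(np.abs(t[...,1])<40)&(S<60);q=t[d]
from scipy.optimize import least_squares
r=least_squares(lambda a:np.hypot(q[:,0]-a[0],q[:,2]-a[1])-35,[-130,55],loss='huber');print('axis',r.x,len(q))
b=(H>100)&(H<125)&(S>150)&(t[...,2]>31)&(t[...,2]<41)&(t[...,0]<-80);q=t[b];print('wall',np.percentile(q[q[:,1]>0][:,1],[2,50,98]),np.percentile(q[q[:,1]<0][:,1],[2,50,98]),q[:,0].min())
E
```

```text
tcp [-252.00198091   -4.89785888  187.88093075]
blade [-194.5349892   -40.26609344  152.63726096] [-184.07075526   31.68913158  200.86022083] [[-193.77879563  -38.50268369  159.16789689]
 [-184.18013162   29.89643442  199.86351944]]
((-189.32896423339844, -4.288669586181641), (71.9554443359375, 10.406270027160645), 89.991943359375)
drum [[-150.8  -43.2   80.4]
 [-134.9    1.    88.9]
 [-120.2   44.9   91.7]]
axis [-125.85473339   55.28663801] 8554
wall [47.96359762 51.6213998  55.47926627] [-57.30188816 -53.72623015 -49.83088146] -244.59911543270982
```

```bash
python3 -m handwheel '20 -3.5 0 0 0 0 0; 35 0 0 0 0 0 0; 30 0 0 0 0 0 0; 20 0 0 0 0 0 0; 10 0 0 0 0 0 0; 4 0 0 0 0 0 0; 0 0 0 0 0 0 0; 0 0 0 0 0 0 0'; cat > k.py <<'E'
from trk import *
import sys
c,o=shot('wrist',sys.argv[1]+'.png');t=tr(cloud(c,o)*1000);hsv=cv2.cvtColor(c['color'],cv2.COLOR_BGR2HSV).astype(int);H,S=hsv[...,0],hsv[...,1]
p=np.array(o['position'])*1000;print('clk',o['clock'],'tcp',tr(p).round(1),'jaw',np.degrees(np.arctan2(*R.from_quat(o['ee_rot']).as_matrix()[[1,0],1])).round(2),'F',np.round(o['ft_force'],1))
g=(H>50)&(H<80)&(S>120);q=t[g]
if len(q)>50:
    hh=np.nanpercentile(q[:,2],98);q=q[q[:,2]>hh-8];print('blade s,n',np.nanpercentile(q,[2,98],axis=0).round(1))
from scipy.optimize import least_squares
d=(t[...,2]>65)&(t[...,2]<95)&(t[...,0]>p@np.array([D[0],D[1],0])-C@D+72)&(np.abs(t[...,1])<40)&(S<60);q=t[d]
if len(q)>100:
    r=least_squares(lambda a:np.hypot(q[:,0]-a[0],q[:,2]-a[1])-35,[np.median(q[:,0]),55],loss='huber');print('drum s,z',r.x.round(1),len(q))
E
python3 k.py w15
```

```text
clock: 21.35
position: [0.4186, -0.272, 0.0698]
ee_rot: [0.523, 0.476, -0.522, 0.477]
ft_force: [-0.1, 0.1, -1.1]
grip_width: 0.25
clk 21.35 tcp [-253.2   -1.6   69.8] jaw -5.3 F [-0.1  0.1 -1.1]
blade s,n [[-194.2  -36.1   74.9]
 [-184.6   33.2   81.7]]
drum s,z [-125.7   55.5] 13023
```

View pics/w15.png

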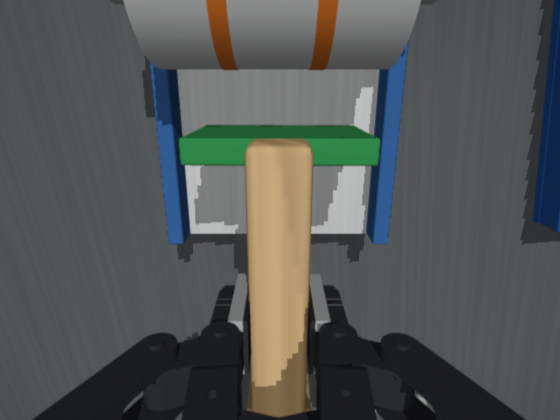

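The blade sits between the walls at (280,150), centred behind the drum. Close the gap gently.

```bash
python3 -m handwheel '0 0 -3 0 0 0 0; 0 0 -4 0 0 0 0; 0 0 -4 0 0 0 0; 0 0 -4 0 0 0 0; 0 0 -2 0 0 0 0; 0 0 -1 0 0 0 0; 0 0 0 0 0 0 0'; python3 k.py w16
```

```text
clock: 22.1
position: [0.4195, -0.2538, 0.0689]
ee_rot: [0.523, 0.476, -0.523, 0.476]
ft_force: [-0.3, 0.6, -0.5]
grip_width: 0.245
clk 22.1 tcp [-235.    -0.8   68.9] jaw -5.32 F [-0.3  0.6 -0.5]
blade s,n [[-175.9  -35.4   74. ]
 [-166.4   33.9   80.7]]
drum s,z [-125.8   55.3] 24395
```

```bash
python3 -m handwheel '0 0 -1 0 0 0 0; 0 0 -1 0 0 0 0; 0 0 -1 0 0 0 0; 0 0 -1 0 0 0 0; 0 0 -1 0 0 0 0; 0 0 -1 0 0 0 0; 0 0 -1 0 0 0 0; 0 0 -1.5 0 0 0 0'; python3 k.py w17
```

```text
clock: 22.95
position: [0.4203, -0.2454, 0.0689]
ee_rot: [0.523, 0.476, -0.523, 0.476]
ft_force: [-0.0, -1.4, -0.8]
grip_width: 0.245
clk 22.95 tcp [-226.6   -0.8   68.9] jaw -5.34 F [-0.  -1.4 -0.8]
blade s,n [[-167.5  -35.4   74.7]
 [-158.    33.9   80.8]]
drum s,z [-123.    55.3] 26872
```

Contact made, drum rolling slowly. Ramp to about 75 mm/s.

```bash
python3 -m handwheel '0 0 -1.5 0 0 0 0; 0 0 -2 0 0 0 0; 0 0 -2.5 0 0 0 0; 0 0 -3 0 0 0 0; 0 0 -3.5 0 0 0 0; 0 0 -4 0 0 0 0; 0 0 -4.5 0 0 0 0; 0 0 -5 0 0 0 0'; python3 -m handwheel '0 0 -5.5 0 0 0 0; 0 0 -6 0 0 0 0; 0 0 -6.5 0 0 0 0; 0 0 -7 0 0 0 0; 0 0 -7.5 0 0 0 0; 0 0 -7.5 0 0 0 0; 0 0 -7.5 0 0 0 0; 0 0 -7.5 0 0 0 0';python3 -m handwheel '0 0 -7.5 0 0 0 0; 0 0 -7.5 0 0 0 0; 0 0 -7.5 0 0 0 0; 0 0 -7.5 0 0 0 0; 0 0 -7.5 0 0 0 0; 0 0 -7.5 0 0 0 0;0 0 -7.5 0 0 0 0;0 0 -7.5 0 0 0 0'; python3 k.py w18
```

```text
clock: 23.8
position: [0.4227, -0.2192, 0.0689]
ee_rot: [0.523, 0.476, -0.523, 0.476]
ft_force: [0.3, -0.2, -2.2]
grip_width: 0.249
clock: 24.6
position: [0.4279, -0.1641, 0.0689]
ee_rot: [0.523, 0.476, -0.523, 0.476]
ft_force: [0.5, -0.1, -1.6]
grip_width: 0.251
clock: 25.4
position: [0.4335, -0.1045, 0.0689]
ee_rot: [0.523, 0.476, -0.523, 0.476]
ft_force: [0.1, -0.5, -1.8]
grip_width: 0.248
clk 25.4 tcp [-85.   -0.8  68.9] jaw -5.33 F [ 0.1 -0.5 -1.8]
blade s,n [[-26.  -35.2  74.9]
 [-16.4  34.   80.9]]
drum s,z [18.6 55.3] 26873
```

```bash
python3 -m handwheel '0 0 -7.5 0 0 0 0; 0 0 -7.5 0 0 0 0; 0 0 -7.5 0 0 0 0; 0 0 -7.5 0 0 0 0; 0 0 -7.5 0 0 0 0; 0 0 -7.5 0 0 0 0;0 0 -7.5 0 0 0 0;0 0 -7.5 0 0 0 0'; python3 -m handwheel '0 0 -7 0 0 0 0; 0 0 -5 0 0 0 0; 0 0 -3 0 0 0 0; 0 0 -1 0 0 0 0; 0 0 0 0 0 0 0; 0 0 0 0 0 0 0'; python3 k.py w19;  python3 k.py w20
```

```text
clock: 26.25
position: [0.439, -0.0447, 0.0689]
ee_rot: [0.523, 0.476, -0.523, 0.476]
ft_force: [0.6, -0.2, -1.5]
grip_width: 0.246
clock: 26.85
position: [0.4404, -0.0297, 0.0689]
ee_rot: [0.523, 0.476, -0.523, 0.476]
ft_force: [-0.2, -0.3, -1.7]
grip_width: 0.249
clk 26.85 tcp [-9.9 -0.8 68.9] jaw -5.35 F [-0.2 -0.3 -1.7]
blade s,n [[ 49.1 -35.3  74.7]
 [ 58.7  33.9  80.8]]
drum s,z [107.3  55.4] 19512
clk 26.9 tcp [-9.9 -0.8 68.9] jaw -5.35 F [-0.4 -0.9 -2.1]
blade s,n [[ 49.1 -35.3  74.5]
 [ 58.7  33.9  80.8]]
drum s,z [108.3  55.4] 18945
```

```bash
python3 -m handwheel '0 0 0 0 0 0 0; 0 0 0 0 0 0 0'; python3 k.py w21;  python3 -m handwheel '0 0 0 0 0 0 0; 0 0 0 0 0 0 0; 0 0 0 0 0 0 0;0 0 0 0 0 0 0'; python3 k.py w22
```

```text
clock: 27.15
position: [0.4405, -0.0295, 0.0689]
ee_rot: [0.523, 0.476, -0.523, 0.476]
ft_force: [0.6, 0.5, -1.0]
grip_width: 0.246
clk 27.15 tcp [-9.7 -0.8 68.9] jaw -5.34 F [ 0.6  0.5 -1. ]
blade s,n [[ 49.3 -35.4  74.8]
 [ 58.9  33.9  80.9]]
drum s,z [109.9  55.4] 18092
clock: 27.6
position: [0.4404, -0.0294, 0.0689]
ee_rot: [0.523, 0.476, -0.523, 0.476]
ft_force: [0.0, 0.0, -2.1]
grip_width: 0.252
clk 27.6 tcp [-9.6 -0.8 68.9] jaw -5.32 F [ 0.   0.  -2.1]
blade s,n [[ 49.4 -35.2  74.7]
 [ 59.   33.9  80.9]]
drum s,z [109.8  55.4] 18189
```

The drum stopped at s≈110 mm, short of the seat. The blade (face at 59) needs another gentle push, up to about 118.

```bash
python3 -m handwheel '0 0 -3 0 0 0 0; 0 0 -4 0 0 0 0; 0 0 -3 0 0 0 0; 0 0 -1 0 0 0 0; 0 0 -1 0 0 0 0; 0 0 -1 0 0 0 0; 0 0 -1 0 0 0 0; 0 0 -1 0 0 0 0'; python3 k.py w23
```

```text
clock: 28.45
position: [0.4419, -0.0144, 0.0689]
ee_rot: [0.523, 0.476, -0.523, 0.476]
ft_force: [0.4, -0.1, -1.6]
grip_width: 0.247
clk 28.45 tcp [ 5.4 -0.8 68.9] jaw -5.34 F [ 0.4 -0.1 -1.6]
blade s,n [[ 64.4 -35.3  74.8]
 [ 74.   33.9  80.9]]
drum s,z [109.8  55.4] 26757
```

```bash
python3 -m handwheel '0 0 -1 0 0 0 0; 0 0 -1.5 0 0 0 0; 0 0 -2 0 0 0 0; 0 0 -2.5 0 0 0 0; 0 0 -3 0 0 0 0; 0 0 -3.5 0 0 0 0; 0 0 -4 0 0 0 0; 0 0 -4.5 0 0 0 0'; python3 -m handwheel '0 0 -5 0 0 0 0; 0 0 -5.5 0 0 0 0; 0 0 -5.5 0 0 0 0; 0 0 -3.5 0 0 0 0; 0 0 -1 0 0 0 0; 0 0 0 0 0 0 0; 0 0 0 0 0 0 0; 0 0 0 0 0 0 0'; python3 k.py w24
```

```text
clock: 29.3
position: [0.4439, 0.0078, 0.0689]
ee_rot: [0.523, 0.476, -0.523, 0.476]
ft_force: [-0.6, -0.8, -0.5]
grip_width: 0.251
clock: 30.1
position: [0.4458, 0.0276, 0.0689]
ee_rot: [0.523, 0.476, -0.523, 0.476]
ft_force: [0.1, -0.0, -1.4]
grip_width: 0.248
clk 30.1 tcp [47.7 -0.8 68.9] jaw -5.35 F [ 0.1 -0.  -1.4]
blade s,n [[106.7 -35.3  74.6]
 [116.2  33.9  80.8]]
drum s,z [165.4  51.9] 18102
```

View pics/w24.png

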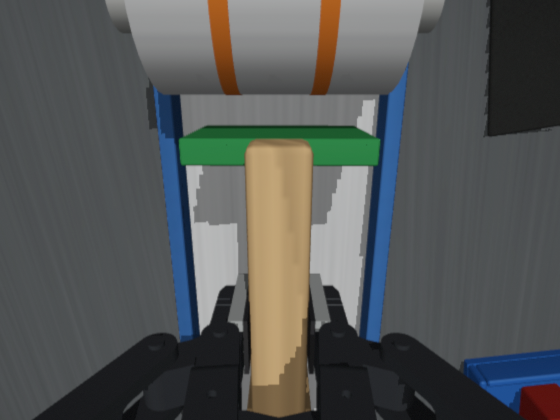

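Drum sits in the seat (s=165.4, z=51.9), clear of the blade. Back off, lift and return to the mat.

```bash
python3 -m handwheel '0 0 8 0 0 0 0; 0 0 14 0 0 0 0; 0 0 8 0 0 0 0; -20 0 0 0 0 0 0; -40 0 0 0 0 0 0; -40 0 0 0 0 0 0; -25 0 0 0 0 0 0; 0 0 0 0 0 0 0'; python3 -c "
from h import *
plan([651.5,169.5,188],8.5)"
```

```text
clock: 30.95
position: [0.4448, -0.0027, 0.197]
ee_rot: [0.525, 0.475, -0.521, 0.476]
ft_force: [0.4, 0.1, -1.6]
grip_width: 0.253
clk 30.95 TCP [444.8  -2.7 197. ] turn [-0.242 -0.003 -0.005] shift in final axes [   9.   229.9 -139.7] in present axes [  10.6  189.6 -190.8] J7 -0.26 w 0.253
```

```bash
python3 -m handwheel '0 0 0 -0.121 0 0 0; 0 0 0 -0.121 0 0 0; 0 25 -15 0 0 0 0; 0 40 -24 0 0 0 0; 0 40 -24 0 0 0 0; 0 40 -24 0 0 0 0; 0 40 -24 0 0 0 0; 0 30 -19 0 0 0 0'; python3 -m handwheel '0 15 -10 0 0 0 0; 0 0 0 0 0 0 0; 0 0 0 0 0 0 0'; python3 -c "
from h import *
plan([651.5,169.5,44.5],8.5);shot('wrist','w25.png')"
```

```text
clock: 31.75
position: [0.6376, 0.1597, 0.1915]
ee_rot: [0.46, 0.536, -0.462, 0.536]
ft_force: [0.7, 0.5, -0.8]
grip_width: 0.246
clock: 32.05
position: [0.6494, 0.169, 0.1925]
ee_rot: [0.461, 0.536, -0.463, 0.536]
ft_force: [1.3, -1.2, -1.5]
grip_width: 0.244
clk 32.05 TCP [649.4 169.  192.5] turn [-0.     0.002  0.002] shift in final axes [ 1.48e+02  2.10e+00 -1.00e-01] in present axes [148.    2.4  -0.4] J7 0.07 w 0.244
```

View pics/w25.png

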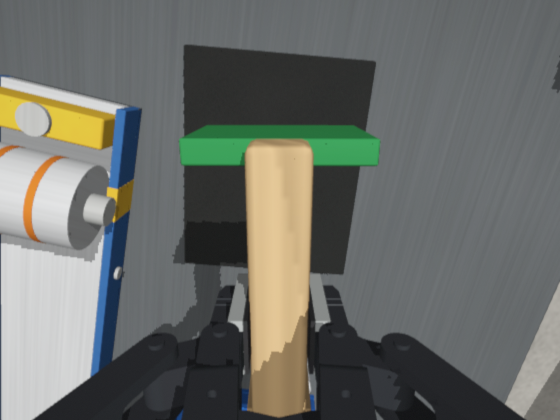

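Above the mat; the drum sits between the yellow marks (left). Lowering.

```bash
python3 -m handwheel '20 2 0 0 0 0 0; 40 0 0 0 0 0 0; 35 0 0 0 0 0 0; 25 0 0 0 0 0 0; 12 0 0 0 0 0 0; 5 0 0 0 0 0 0; 0 0 0 0 0 0 0; 0 0 0 0 0 0 0'; python3 -c "
from h import *
plan([651.5,169.5,43.2],8.5)"
```

```text
clock: 32.9
position: [0.6525, 0.1708, 0.0586]
ee_rot: [0.462, 0.535, -0.461, 0.536]
ft_force: [0.5, -0.1, -1.0]
grip_width: 0.247
clk 32.9 TCP [652.5 170.8  58.6] turn [ 0.    -0.    -0.002] shift in final axes [15.4 -1.2  1.2] in present axes [15.4 -1.2  1.2] J7 0.13 w 0.247
```

```bash
python3 -m handwheel '6 0 0 0 0 0 0; 5 0 0 0 0 0 0; 2 0 0 0 0 0 0; 1 0 0 0 0 0 0; 0.5 0 0 0 0 0 0; 0 0 0 0 0 0 0'; python3 -c "
from h import *
plan([651.5,169.5,43.2],8.5)"
```

```text
clock: 33.5
position: [0.6516, 0.171, 0.0431]
ee_rot: [0.461, 0.536, -0.461, 0.536]
ft_force: [-3.5, 0.2, 5.7]
grip_width: 0.25
clk 33.5 TCP [651.6 171.   43.1] turn [ 0.001 -0.001  0.   ] shift in final axes [-0.1 -0.3  1.5] in present axes [-0.1 -0.3  1.5] J7 0.13 w 0.25
```

Contact with the mat (z force 5.7 N). Release and rise.

```bash
python3 -m handwheel '0 0 0 0 0 0 45; 0 0 0 0 0 0 45; 0 0 0 0 0 0 45; 0 0 0 0 0 0 45; -10 0 0 0 0 0 45; -30 0 0 0 0 0 45; -45 0 0 0 0 0 45; -45 0 0 0 0 0 45'; python3 -m handwheel '-45 0 0 0 0 0 45; -45 0 30 0 0 0 45; -20 0 45 0 0 0 45; 0 0 30 0 0 0 45; 0 0 0 0 0 0 45; 0 0 0 0 0 0 45;0 0 0 0 0 0 45'; cat > fin.py <<'E'
from trk import *
c,o=shot('wrist','w30.png');c2,o2=shot('top','t30.png');c3,_=shot('scene','s30.png')
W=cloud(c2,o2)*1000;t=tr(W);print(np.round(o['position'],3))
q=t[(t[...,2]>72)&(t[...,2]<95)&(abs(t[...,0]-165)<60)&(abs(t[...,1])<38)]
from scipy.optimize import least_squares
r=least_squares(lambda a:np.hypot(q[:,0]-a[0],q[:,2]-a[1])-35,[165,52],loss='huber');print('drum',r.x,len(q))
for n,xy,h in(('testpiece',(680,-4),(107,125)),('bottle',(581,437),(122,140)),('tape',(343,371),(16,35)),('wrench',(422,-428),(3.5,20)),('bar',(619,-176),(29,42)),('cap',(689,-168),(60,72)),('paddle',(652,168),(62,82))):
    m=(np.hypot(W[...,0]-xy[0],W[...,1]-xy[1])<110)&(W[...,2]>h[0])&(W[...,2]<h[1]);q=W[m]
    if n in('bar','cap'): q=q[(q[:,1]<-60)]
    if len(q)>5: print(n,len(q),q.mean(0).round(1),np.round(np.hstack([*cv2.minAreaRect(q[:,:2].astype(np.float32))]),1))
E
python3 fin.py
```

```text
clock: 34.3
position: [0.6513, 0.1705, 0.1744]
ee_rot: [0.461, 0.536, -0.462, 0.536]
ft_force: [1.0, 0.4, 0.3]
grip_width: 0.529
clock: 35.0
position: [0.6667, 0.0707, 0.2789]
ee_rot: [0.461, 0.536, -0.461, 0.536]
ft_force: [-0.2, -0.3, -0.1]
grip_width: 0.526
[0.667 0.071 0.279]
drum [165.  52.] 0
testpiece 135 [675.7  -3.5 113.3] [675.2  -3.7  29.8  29.3   0.7]
bottle 113 [580.3 437.5 128.9] [580.9 438.1  26.4  26.6  83. ]
tape 388 [343.2 371.   22.4] [343.8 370.8  88.9  88.2  81.7]
wrench 538 [ 427.4 -426.4    5.8] [ 423.8 -426.8  207.5  204.9   70.1]
bar 568 [ 621.8 -174.1   34. ] [ 651.2 -172.9   88.5  149.1    2.5]
cap 204 [ 688.8 -169.5   64.2] [ 688.4 -169.3   41.6   42.2   46.9]
paddle 51 [643.9 230.7  69. ] [643.4 232.   15.7  22.3  84.3]
```

```bash
python3 -c "
import cv2,numpy as np
a=[cv2.resize(cv2.imread('pics/'+n),(400,300)) for n in('w30.png','t30.png','s30.png')]
cv2.imwrite('pics/all.png',np.vstack([np.hstack(a[:2]),np.hstack([a[2],a[2]*0])]))"
```

```text
(no output)
```

View pics/all.png

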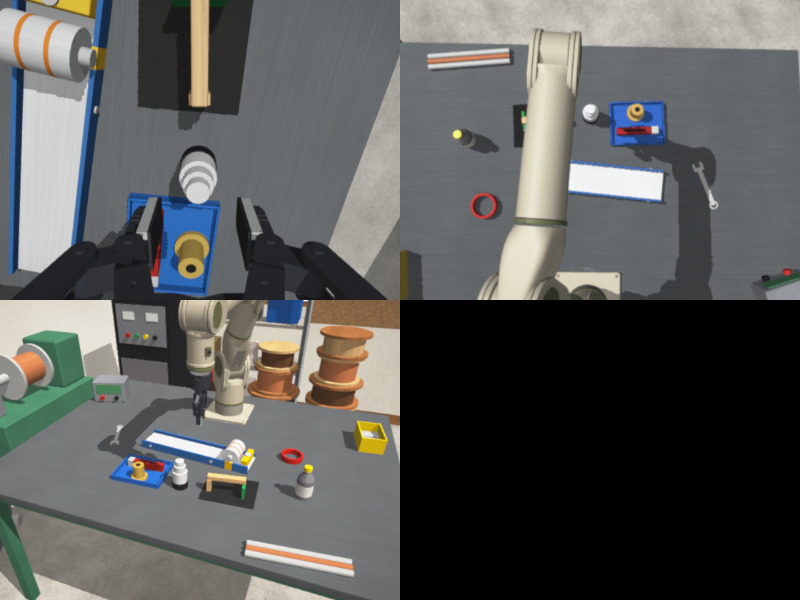

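The paddle stands on the mat, the bar and cap are in the tray, the drum is between the yellow marks, and the gripper is clear of everything. Handing in.

```bash
python3 -c "
from workcell import hand_in
print(hand_in())"
```

```text
the job is handed in; nothing more can be done
None
```

The job is handed in after about 35 s of robot time. The red bar and upright brass cap are in the tray, the drum is in the seat, and the paddle stands on its mat, released.

- **Drum:** the first push stopped short at track x about 110 mm. A second gentle push with the blade took it into the seat. After that push I measured it at track x 165.4, height 51.9 mm, with the blade about 14 mm clear. I never measured the contact forces on the drum directly.
- **Bar and cap:** the final pictures show both in the tray. The cap top is 64 mm above the bench, which fits it standing on the tray floor. The bar top is about 34 mm up, so it lies flat.
- **Paddle:** it is back within about 2 mm of its starting place.
- **Bystanders:** test piece, bottle and tape are within about 1 mm of where they started. The wrench check picked up other points and gave no usable number, but in the last pictures it looks unmoved and the arm never went near it.
- **Failed check:** the arm blocked the top camera's last view of the drum, so that final measurement failed. The last wrist and scene pictures show it still between the yellow marks.

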